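Refit the spring-axle roller in the bar-feed roller rest

TASK

Put the roller back into its roller rest: nose the brass spring pin into the small cup on the blue cheek, push the roller against its spring until the steel stub clears the lip of the large cup on the grey cheek, swing it in level, and ease the spring out so that the stub slides fully home in the large cup. The cups are thin: never load the rest with more than 30 N, so do not ram the pin to its stop or let the spring snap out. Let go when the roller is held between both cups, and leave everything else on the bench where it lies.

Things in the scene. Friction and masses are not known exactly. Their poses are not given: they have to be found in the camera images.
- roller_centre (a point): centre of the roller: a loose bright metal tube, 36 mm diameter, 120 mm long, 0.27 to 0.44 kg, with an axle end at each end. y of this frame is the roller's axis: +y to the brass spring pin, -y to the steel stub. It starts lying level in the V rest, axis 40 mm above the bench, and is best gripped firmly (40 N or more) round its middle, from above.
- v_rest: fixed V rest under the roller at the start (same y direction): two upturned pieces of angle iron, 22 mm long with 74 mm free between them, on a 50 x 132 x 6 mm foot; origin at the centre of its underside
- pin_tip (a point): tip of the spring pin: brass, 8 mm diameter, ball end, on the roller's axis (+y). Free, it stands 25 mm out of the tube (tip 85 mm from the roller's centre); it can be pushed 14.5 mm into the tube, to a hard stop. The spring pushes back with about 2 N at first and 0.7 N more for each mm, 12 N at the stop. Same axes as the roller.
- stub_tip (a point): tip of the fixed stub at the roller's other end: steel, 12 mm diameter square-ended with the edge just broken (0.8 mm), standing 12 mm out of the tube, its tip 72 mm from the roller's centre (-y). It does not move in the tube. Same axes as the roller.
- stand: roller rest, fixed on the bench: blue base bar 70 x 236 x 8 mm (origin: centre of its underside; y along the bar) with two upright round-topped cheek plates that face each other along y, 36 mm wide, 6 mm thick, tops 88 mm above the bench (the roller goes in from above, raised about 15 degrees at its stub end). The blue cheek at its +y end is welded on and carries the small cup.
- small_cup (a point): centre of the floor of the small cup, for the spring pin: steel cup that stands 12 mm out of the blue cheek, axis level, 70 mm above the bench, along y of this frame; open to -y (to the other cheek). Bore 10 mm, 8 mm deep (mouth at y = -8 mm), slightly flared lip; 21 mm across outside.
- cheek: grey cheek of the roller rest, bolted through slots in the base bar: the distance between the cups is set by hand and differs by up to 0.8 mm either way from job to job; it stays put during the work. Origin: on top of the base bar below the cup, y along the bar.
- large_cup (a point): centre of the floor of the large cup, for the stub, on the grey cheek: in line with the small cup, open to +y. Bore 14 mm, 8 mm deep (mouth at y = +8 mm), flared lip; 25 mm across. Floor to floor is 151.7 to 153.3 mm, the free roller is 157 mm tip to tip: seated, its spring stays squeezed 3.7 to 5.3 mm; to pass this cup's lip it must be squeezed 11.7 to 13.3 mm.
- try_square: steel try square, dark stock and bright 180 mm blade, 202 x 100 x 14 mm, lying flat; bystander, origin at the centre of its underside
- adjustable_wrench: bright adjustable wrench, 222 mm long, lying flat; bystander, origin at the centre of its underside
- magnet_square_1: red magnetic welding square, 84 x 84 x 16 mm, lying flat; bystander, origin at the centre of its underside
- flat_bar_5: dark flat steel bar, 30 x 360 x 5 mm, lying across in front of the robot; bystander, origin at the centre of its underside
- pliers: combination pliers with yellow and black grips, 206 mm long, lying flat on the light steel plate; bystander, origin at the centre of its underside
- hex_nut_3: large hexagon nut, 30 x 34 x 15 mm; bystander, origin at the centre of its underside
- tape_measure: yellow tape measure, 76 x 147 x 36 mm, on the light steel plate; bystander, origin at the centre of its underside
- nozzle_1: copper nozzle, 18 mm across, 26 mm high, standing upright; bystander, origin at the centre of its underside
- nozzle_2: copper nozzle, 18 mm across, 26 mm high, standing upright; bystander, origin at the centre of its underside

How it is judged:
On the way:
1. the spring pin sits in the small cup (its tip within 4 mm of the cup floor's centre) with its spring squeezed by more than 9 mm (distance between pin_tip and small_cup below 0.004 m and distance between roller_centre and small_cup below 0.076 m), for 0.1 s.
At the end, for the whole second after the job is handed in: the roller hangs between the cups, at rest and let go: pin tip within 3 mm of the centre of the small cup's floor, stub tip within 3 mm of the centre of the large cup's floor, the roller's axis within 0.03 rad of the line of the cups (distance between pin_tip and small_cup below 0.003 m and distance between stub_tip and large_cup below 0.003 m and angle between the y axis of roller_centre and the y axis of stand, either way round below 0.03 rad and linear speed of roller below 0.01 m/s); the robot touches nothing.
It fails at once if the blue part of the roller rest is loaded with more than 30 N (contact force between stand and anything else above 30 N).
It fails at once if the grey cheek is loaded with more than 30 N (contact force between cheek and anything else above 30 N).
It fails at once if the roller snaps or drops into the large cup: it moves faster than 0.2 m/s with the stub within 20 mm of the cup's floor (distance between stub_tip and large_cup below 0.02 m and linear speed of roller above 0.2 m/s).
It fails at once if one of the loose tools and parts lying about is moved by more than 20 mm (distance of any of try_square, adjustable_wrench, magnet_square_1, flat_bar_5, pliers, hex_nut_3, tape_measure, nozzle_1, nozzle_2 from where it was at the start of the episode above 0.02 m).
It also fails if it takes over 67 s, if anything falls off the work surface, if the arm or the gripper's body presses on something with over 40 N, if the wrist force passes 120 N, or if a joint passes its speed limit or range.

ROBOT

A 6-joint arm with a two-finger parallel gripper is mounted at the origin on the work surface; the furniture and walls round the work are solid. World frame = base frame: x ahead of the robot, y to its left, z up, the work surface at z = 0. Lengths are in m, angles in rad, forces in N, time in s.
With the tool pointing down it reaches from about 0.35 to 0.95 m from the base axis. Payload 17.4 kg.
Tool frame: the origin (TCP) lies at the very end of the fingers, on their centre line; the grasp point (between the pads) lies bot.grip_depth behind it (bot.grip_depth is the distance from the TCP to the grasp point, in m); z points along the fingers, y is the line along which they close (so a half turn about z gives the same grasp; the last joint's range is limited). The gripper opens to 93 mm and grips with 3 to 60 N. Pads are 15 mm wide; open, the fingers measure 128 mm over their backs; the gripper's body (75 mm by 188 mm) begins 65 mm behind the grasp point.
Start: joints at [1.299, 0.116, 1.442, -0, 1.584, -0.038], TCP at [0.156, 0.657, 0.219] pointing down, gripper open.
Joint ranges: [-2.83, 2.83], [-0.83, 2.19], [0.07, 2.5], [-1.14, 4.28], [0.01, 3], [-2.97, 2.97]. Speed limits (rad/s): [1.89, 1.89, 2.22, 3.14, 3.14, 3.14].

INTERFACE

Orientations are given as a rotation vector (axis times angle).
In Python, from plant import bot, vision gives the robot as it stands. The module is installed in compiled form; this text tells all that it offers.
- The arm moves only by the shell command python3 -m handwheel 'ROWS' [FORCE]. ROWS is JSON, a list of rows, each a list of 7 numbers: the shift along the tool's x, y, z in cm, then the turn, a rotation vector about the tool's x, y, z in degrees, then the finger opening in cm, from 0 to 9.3. In form: [[dx, dy, dz, rx, ry, rz, hand], ...]. A call has 1 to 12 rows; each row shifts and turns the commanded pose from where the row before left it, along the tool's axes as they then stand; what a row does not reach is not made up. A row lasts 1/12 s, in which the tool goes at most 41.7 mm and 7.16 degrees, less where a joint would pass 70% of its speed; a pose out of reach is approached as far as the arm can. A call with a gripper value outside its range is refused whole. The fingers move at their own pace and stop on an object; FORCE is the grip in N (left out, the last holds). Time passes only in rows, so rows that do not move let the fingers close. It gives the time, the measured TCP pose, the force, the opening and the grip force at its end, in the units of the state.
- bot.read_state(): the state, without advancing time (a new reading comes with each control period).
- vision.snapshot(name): name is "scene" or "top" or "wrist"; returns (picture, depth): 480x640x3 uint8, red, green, blue; 480x640 float32, m along the optical axis (not along the pixel's ray), 0 where there is no reading.
- vision.camera_params(name): a dict with "camera_matrix" (3x3 intrinsics, pixels), "rvec" (rotation vector, rad) and "tvec" (3), from world to camera coordinates, as OpenCV has them; the wrist camera has in their place "mount" (4x4, takes a point from camera to tool coordinates, whose origin is the TCP and whose axes are the flange's). Camera axes: x right, y down, z forward; pixel columns grow to the right and rows downward; lengths in m; the calibration is good to about 2 mm. A picture is of the moment at which its call begins: read the wrist's pose just before it. camera_params takes no time and is no camera call.
- bot.job_done(): hands the job in; it is judged then, once.
The state is a dict: "time_s": time; "joint_positions": joint angles; "dq": joint speeds; "joint_torque": joint torques, N m; "tool_pos": TCP position; "tool_rot": TCP orientation; "ft_force": force on the tool from outside, world axes, zero at the start; "torque": the same for the moment, N m; "grip_width": opening from 0.0 (shut) to 1.0 (fully open); "grasp_force": force on a finger pad.
Only numpy, scipy, OpenCV 4.12 (cv2) and the standard library are available. Lean on these libraries where they do the work, as an engineer would, in place of code of your own. Each camera call takes 0.05 s, during which the arm holds its last target. There are 200 camera calls.

## Working session

There is one attempt and no reset: what is moved stays moved. The work goes in short steps, Python scripts to look and compute and a shell command to move; the robot and the scene stay as the last step left them, time stands still between calls to the robot, and variables do not carry over. Pictures are saved under pics/ and viewed, at most 10 in all, crops included, and the job is handed in when it is done.

```bash
mkdir -p pics; cat > h.py <<'E'
import numpy as np, cv2
from plant import bot, vision
def cam(name, st=None):
    p=vision.camera_params(name); K=np.array(p["camera_matrix"])
    if "mount" in p:
        T=np.eye(4); T[:3,:3]=cv2.Rodrigues(np.array(st["tool_rot"]))[0]; T[:3,3]=st["tool_pos"]
        W=T@np.array(p["mount"]); return K,W[:3,:3],W[:3,3]
    R=cv2.Rodrigues(np.array(p["rvec"]))[0]; t=np.array(p["tvec"]).ravel(); return K,R.T,-R.T@t
def snap(name,fn=None):
    st=bot.read_state(); im,d=vision.snapshot(name); im=np.array(im)
    if fn: cv2.imwrite("pics/"+fn,im[...,::-1]); np.savez("pics/"+fn+".npz",im=im,d=d,K=cam(name,st)[0],R=cam(name,st)[1],c=cam(name,st)[2])
    return im,np.array(d),cam(name,st)
def ray(C,u,v,z):
    K,R,c=C; r=R@np.linalg.inv(K)@np.array([u,v,1.]); return c+r*(z-c[2])/r[2]
def pts(d,C):
    K,R,c=C; v,u=np.mgrid[:d.shape[0],:d.shape[1]]
    P=np.stack([(u-K[0,2])/K[0,0]*d,(v-K[1,2])/K[1,1]*d,d],-1); return P@R.T+c
E
python3 - <<'E'
from h import *
np.set_printoptions(precision=4,suppress=True)
for n in("scene","top"):
    im,d,C=snap(n,n+"1.png"); print(n,C[0][0,0],C[2],C[1][:,2])
s=bot.read_state(); print(s["time_s"],s["tool_pos"],s["tool_rot"],s["ft_force"],bot.grip_depth)
print(vision.camera_params("wrist"))
E
```

```text
scene 461.9724314517946 [ 0.0534 -0.7636  0.5657] [ 0.4095  0.8157 -0.4087]
top 507.3355332013374 [0.356  0.1833 1.4459] [ 0.118  -0.0004 -0.993 ]
0.1 [0.1563 0.6565 0.218 ] [-0.3663 -3.12    0.0016] [-0.6539 -0.0913  0.2006] 0.0188
{'camera_matrix': array([[372.9105,   0.    , 316.544 ],
       [  0.    , 372.9105, 237.3913],
       [  0.    ,   0.    ,   1.    ]]), 'mount': array([[-0.0012, -0.9639, -0.2664,  0.0734],
       [ 1.    , -0.001 , -0.0007,  0.0006],
       [ 0.0004, -0.2664,  0.9639, -0.1652],
       [ 0.    ,  0.    ,  0.    ,  1.    ]])}
```

View pics/top1.png

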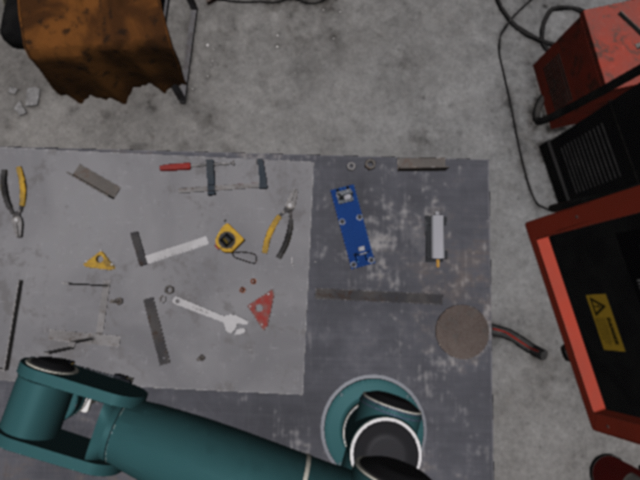

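View pics/scene1.png

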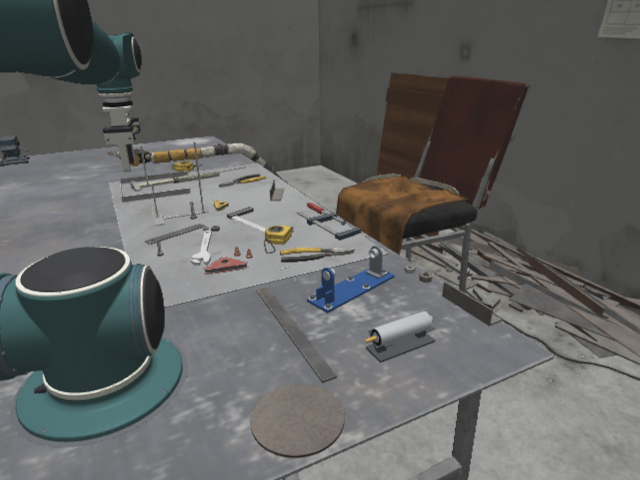

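The top view shows the blue base bar at about (352,225), with the grey cheek at about (344,195) and the blue cheek at about (362,255). The roller is at about (436,238) with its brass pin at (437,264), pointing back to the robot. The scene view agrees. Next I measure both from the top image.

```bash
python3 - <<'E'
from h import *
np.set_printoptions(precision=4,suppress=True)
f=np.load("pics/top1.png.npz"); im,d=f["im"],f["d"]; C=(f["K"],f["R"],f["c"])
hsv=cv2.cvtColor(im,cv2.COLOR_RGB2HSV)
b=((hsv[...,0]>105)&(hsv[...,0]<125)&(hsv[...,1]>130)); b[:170]=0;b[290:]=0;b[:,:315]=0;b[:,390:]=0
P=np.array(np.nonzero(b))[::-1].T.astype(np.float32)
r=cv2.minAreaRect(P); print(r); bx=cv2.boxPoints(r); print(np.array([ray(C,*p,0.008) for p in bx]))
W=pts(d,C)
sub=W[205:275,415:455]; m=(sub[...,2]>.035)&(sub[...,2]<.07)
v,u=np.nonzero(m); Pr=np.stack([u+415,v+205],-1).astype(np.float32); r=cv2.minAreaRect(Pr); print(r,len(Pr))
print(np.array([ray(C,*p,0.045) for p in cv2.boxPoints(r)]), ray(C,*r[0],.05), np.percentile(sub[m][:,2],[50,95]))
br=(hsv[...,0]>12)&(hsv[...,0]<30)&(hsv[...,1]>110); br[:240]=0;br[280:]=0;br[:,420:425]=0;br[:,:425]=0;br[:,450:]=0
v,u=np.nonzero(br); print(len(u),u.mean(),v.min(),v.max(),ray(C,u.mean(),v.max()+.5,.04))
E
```

```text
((352.1597595214844, 226.2240753173828), (81.03489685058594, 23.898210525512695), 75.0685806274414)
[[0.6611 0.1335 0.008 ]
 [0.681  0.0672 0.008 ]
 [0.4561 0.0042 0.008 ]
 [0.4369 0.0694 0.008 ]]
((436.0, 238.5), (55.0, 20.0), 90.0) 700
[[ 0.601  -0.1347  0.045 ]
 [ 0.6025 -0.1907  0.045 ]
 [ 0.4485 -0.19    0.045 ]
 [ 0.447  -0.1347  0.045 ]] [ 0.5237 -0.1613  0.05  ] [0.0526 0.06  ]
24 437.2916666666667 259 266 [ 0.4468 -0.1671  0.04  ]
```

```bash
python3 -m handwheel '[[-2.65,-2.39,0,0,0,0,9.3],[-2.65,-2.39,0,0,0,0,9.3],[-2.65,-2.39,0,0,0,0,9.3],[-2.65,-2.39,0,0,0,0,9.3],[-2.65,-2.39,0,0,0,0,9.3],[-2.65,-2.39,0,0,0,0,9.3],[-2.65,-2.39,0,0,0,0,9.3],[-2.65,-2.39,0,0,0,0,9.3],[-2.65,-2.39,0,0,0,0,9.3],[-2.65,-2.39,0,0,0,0,9.3],[-2.65,-2.39,0,0,0,0,9.3],[-2.65,-2.39,0,0,0,0,9.3]]' && python3 -m handwheel '[[-2.65,-2.39,0,0,0,0,9.3],[-2.65,-2.39,0,0,0,0,9.3],[-2.65,-2.39,0,0,0,0,9.3],[-2.65,-2.39,0,0,0,0,9.3],[-2.65,-2.39,0,0,0,0,9.3],[-2.65,-2.39,0,0,0,-5.8,9.3],[0,0,0,0,0,-5.8,9.3],[0,0,0,0,0,-5.8,9.3],[0,0,0,0,0,-5.8,9.3],[0,0,0,0,0,-5.8,9.3],[0,0,0,0,0,0,9.3],[0,0,0,0,0,0,9.3]]'
python3 - <<'E'
from h import *
snap("wrist","w1.png")
E
```

```text
time_s: 1.1
tool_pos: [0.3998, 0.3023, 0.2185]
tool_rot: [-0.366, -3.12, 0.0]
ft_force: [0.5, -0.1, 0.2]
grip_width: 1.001
grasp_force: 0.0
time_s: 2.1
tool_pos: [0.5207, 0.1276, 0.2184]
tool_rot: [0.421, -3.113, 0.0]
ft_force: [0.1, 0.1, 0.0]
grip_width: 1.001
grasp_force: 0.0
```

View pics/w1.png

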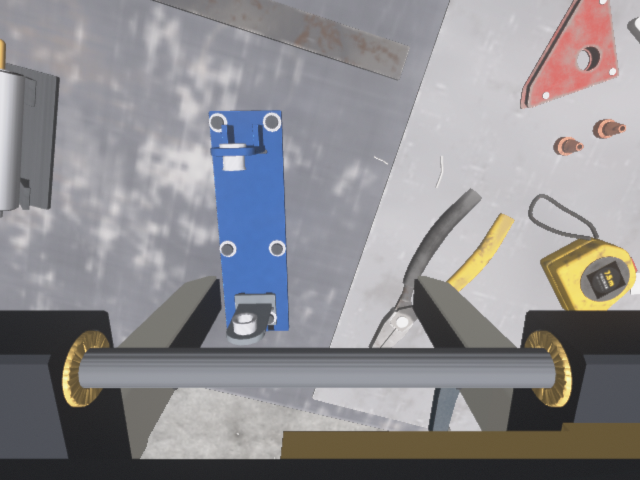

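The wrist view shows the blue bar from (245,110) to (258,330). The small cup is near (233,160) and the large cup near (243,320). The roller is at the left edge of the picture. I measure the bar and cups from this view's depth.

```bash
cat > m.py <<'E'
from h import *
np.set_printoptions(precision=4,suppress=True)
f=np.load("pics/w1.png.npz"); im,d=f["im"],f["d"]; C=(f["K"],f["R"],f["c"]); W=pts(d,C)
hsv=cv2.cvtColor(im,cv2.COLOR_RGB2HSV)
b=((hsv[...,0]>105)&(hsv[...,0]<125)&(hsv[...,1]>130)&(abs(W[...,2]-.008)<.006)).astype(np.uint8); b[:,:190]=0; b[:,310:]=0
v,u=np.nonzero(b); r=cv2.minAreaRect(np.stack([u,v],-1).astype(np.float32)); bx=np.array([ray(C,*p,.008) for p in cv2.boxPoints(r)])
print("bar z",np.median(W[b>0][:,2]),"\n",bx)
e1=bx[1]-bx[0];e2=bx[2]-bx[1]; L=[np.linalg.norm(e1),np.linalg.norm(e2)]; ax=(e1 if L[0]>L[1] else e2); ax=ax/np.linalg.norm(ax)
if ax[0]>0: ax=-ax
o=bx.mean(0); print("len",L,"ctr",o,"yaw",np.degrees(np.arctan2(ax[1],ax[0])))
S=np.stack([np.cross(ax,[0,0,1]),ax,[0,0,1]])
Q=(W-o*[1,1,0])@S.T
m=(d>0)&(abs(Q[...,0])<.03)&(abs(Q[...,1])<.125)&(Q[...,2]>.03)&(Q[...,2]<.1); m[:,:190]=0;m[:,310:]=0
q=Q[m]
for lo in np.arange(-.12,.12,.004):
    s=q[(q[:,1]>=lo)&(q[:,1]<lo+.004)]
    if len(s)>5: 
        t=s[s[:,2]>.06]
        print("%.3f n%d x %.4f %.4f z %.4f"%(lo,len(s),*(np.percentile(t[:,0],[2,98]) if len(t) else (0,0)),np.percentile(s[:,2],98)))
E
python3 m.py
```

```text
bar z 0.00717381950507201 
 [[0.4571 0.0045 0.008 ]
 [0.4367 0.0687 0.008 ]
 [0.6607 0.1346 0.008 ]
 [0.6852 0.0593 0.008 ]]
len [np.float64(0.06735115534261328), np.float64(0.2334975849862673)] ctr [0.5599 0.0668 0.008 ] yaw -163.61110521099943
-0.088 n121 x -0.0144 0.0182 z 0.0874
-0.084 n629 x -0.0160 0.0180 z 0.0871
-0.080 n103 x -0.0080 0.0113 z 0.0805
-0.076 n143 x -0.0080 0.0109 z 0.0805
-0.072 n211 x -0.0095 0.0113 z 0.0810
0.064 n34 x -0.0070 0.0108 z 0.0796
0.068 n118 x -0.0063 0.0104 z 0.0790
0.072 n110 x -0.0057 0.0104 z 0.0785
0.076 n122 x -0.0103 0.0192 z 0.0879
0.080 n265 x -0.0136 0.0197 z 0.0877
0.084 n231 x -0.0121 0.0186 z 0.0874
0.088 n64 x 0.0000 0.0000 z 0.0377
0.092 n65 x 0.0000 0.0000 z 0.0374
0.096 n56 x 0.0000 0.0000 z 0.0376
0.100 n58 x 0.0000 0.0000 z 0.0371
```

```bash
python3 -m handwheel '[[0.83,-3.53,0,0,0,0,9.3],[0.83,-3.53,0,0,0,0,9.3],[0.83,-3.53,0,0,0,0,9.3],[0.83,-3.53,0,0,0,0,9.3],[0.83,-3.53,0.5,0,0,0,9.3],[0.83,-3.53,1.5,0,0,0,9.3],[0.83,-3.53,1.5,0,0,0,9.3],[0.83,-3.53,1.5,0,0,5.1,9.3],[0,0,1,0,0,5.1,9.3],[0,0,0,0,0,5.2,9.3],[0,0,0,0,0,0,9.3],[0,0,0,0,0,0,9.3]]'
python3 - <<'E'
from h import *
snap("wrist","w2.png"); print(bot.read_state()["joint_positions"])
E
```

```text
time_s: 3.15
tool_pos: [0.5328, -0.1622, 0.1588]
tool_rot: [-0.007, 3.142, -0.0]
ft_force: [0.1, 0.6, 1.0]
grip_width: 0.999
grasp_force: 0.0
[-3.40928374e-01 -1.20243099e-01  1.77407673e+00  7.27116010e-06
  1.48721345e+00 -1.91742449e+00]
```

View pics/w2.png

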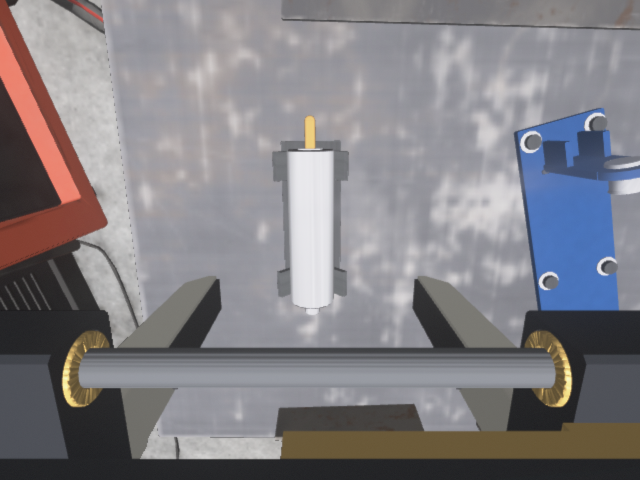

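The wrist view shows the roller from its pin tip at about (310,116) to its stub at about (313,313). Tube ends are at rows 150 and 305.

```bash
python3 - <<'E'
from h import *
np.set_printoptions(precision=4,suppress=True)
f=np.load("pics/w2.png.npz"); im,d=f["im"],f["d"]; C=(f["K"],f["R"],f["c"]); W=pts(d,C)
hsv=cv2.cvtColor(im,cv2.COLOR_RGB2HSV)
br=(hsv[...,0]>12)&(hsv[...,0]<30)&(hsv[...,1]>110); br[:100]=0;br[155:]=0;br[:,:290]=0;br[:,330:]=0
v,u=np.nonzero(br); tip=ray(C,u[v<v.min()+6].mean(),v.min()-.5,.04); print("pin tip",tip,"pin mid",ray(C,u.mean(),v.mean(),.044), (u.max()-u.min()+1))
sub=W[140:330,270:360].reshape(-1,3); t=sub[(sub[:,2]>.046)&(sub[:,2]<.07)]
print("tube top",np.percentile(t[:,2],[50,98]),"x",np.percentile(t[:,0],[.5,99.5]),"y",np.percentile(t[:,1],[2,98]))
top=t[t[:,2]>.053]; print(np.polyfit(top[:,0],top[:,1],1),top.mean(0))
for r in(165,225,285):
    g=hsv[r,270:360]; m=np.nonzero((g[:,2]>165)&(g[:,1]<25))[0]+270; print(r,m.min(),m.max(),ray(C,(m.min()+m.max())/2,r,.04))
s=sub[(sub[:,2]>.038)&(sub[:,2]<.05)&(sub[:,0]>.59)&(abs(sub[:,1]+.163)<.01)]; print("stub",len(s),s.max(0) if len(s) else 0, s.mean(0) if len(s) else 0)
E
```

```text
pin tip [ 0.4464 -0.1674  0.04  ] pin mid [ 0.4579 -0.1672  0.044 ] 10
tube top [0.0549 0.0576] x [0.4702 0.5904] y [-0.1818 -0.1505]
[ 0.0106 -0.1718] [ 0.527  -0.1662  0.0557]
165 288 332 [ 0.4817 -0.167   0.04  ]
225 290 359 [ 0.5279 -0.1557  0.04  ]
285 291 359 [ 0.5784 -0.1548  0.04  ]
stub 81 [ 0.603  -0.1533  0.0497] [ 0.5998 -0.1652  0.0438]
```

```bash
python3 -m handwheel '[[0.16,-0.42,1.5,0,0,-0.5,9.3],[0,0,2,0,0,0,9.3],[0,0,2,0,0,0,9.3],[0,0,2,0,0,0,9.3],[0,0,2,0,0,0,9.3],[0,0,2,0,0,0,9.3],[0,0,1.5,0,0,0,9.3],[0,0,0.76,0,0,0,9.3],[0,0,0,0,0,0,9.3],[0,0,0,0,0,0,6],[0,0,0,0,0,0,5],[0,0,0,0,0,0,4]]' 60; python3 -m handwheel '[[0,0,0,0,0,0,3.0],[0,0,0,0,0,0,2.5],[0,0,0,0,0,0,2.5],[0,0,0,0,0,0,2.5],[0,0,0,0,0,0,2.5],[0,0,0,0,0,0,2.5],[0,0,0,0,0,0,2.5],[0,0,0,0,0,0,2.5]]' 60
```

```text
time_s: 4.2
tool_pos: [0.5318, -0.1666, 0.0223]
tool_rot: [-0.02, 3.14, -0.001]
ft_force: [-0.1, 0.2, 0.4]
grip_width: 0.833
grasp_force: 0.0
time_s: 4.87
tool_pos: [0.5312, -0.1665, 0.0211]
tool_rot: [0.019, -3.141, 0.0]
ft_force: [-0.5, -1.2, -0.0]
grip_width: 0.378
grasp_force: 60.0
```

```bash
python3 -m handwheel '[[0,0,-1,0,0,0,2.5],[0,0,-2.5,0,0,0,2.5],[0,0,-3,0,0,0,2.5],[0,0,-3,0,0,0,2.5],[0,0,-3,0,0,0,2.5],[-0.3,1.35,-1.5,0,0,0,2.5],[-0.62,2.69,0,0,0,0,2.5],[-0.62,2.69,0,0,0,0,2.5],[-0.62,2.69,0,0,0,0,2.5],[-0.62,2.69,0,0,0,0,2.5],[-0.62,2.69,0,0,0,0,2.5],[-0.62,2.69,0,0,0,0,2.5]]' 60; python3 -m handwheel '[[-0.62,2.69,0,0,0,0,2.5],[-0.62,2.69,0,0,0,0,2.5],[-0.32,1.35,0,0,0,0,2.5],[0,0,0,0,0,-5.23,2.5],[0,0,0,0,0,-5.23,2.5],[0,0,0,0,0,-5.23,2.5],[0,0,0,0,-5,0,2.5],[0,0,0,0,-5,0,2.5],[0,0,0,0,-5,0,2.5],[0,0,0,0,0,0,2.5],[0,0,0,0,0,0,2.5],[0,0,0,0,0,0,2.5]]' 60
python3 - <<'E'
from h import *
np.set_printoptions(precision=4,suppress=True)
im,d,C=snap("wrist","w3.png"); snap("scene","s3.png")
R=cv2.Rodrigues(np.array(bot.read_state()["tool_rot"]))[0]; print(R)
E
```

```text
time_s: 5.87
tool_pos: [0.569, 0.0104, 0.1614]
tool_rot: [0.019, -3.141, -0.0]
ft_force: [0.4, -1.0, -4.1]
grip_width: 0.374
grasp_force: 60.0
time_s: 6.87
tool_pos: [0.584, 0.0762, 0.1615]
tool_rot: [-0.411, 2.855, 0.053]
ft_force: [0.4, 0.4, -4.4]
grip_width: 0.377
grasp_force: 60.0
[[-0.9271 -0.2823  0.2466]
 [-0.2728  0.9593  0.0726]
 [-0.2571  0.     -0.9664]]
```

View pics/w3.png

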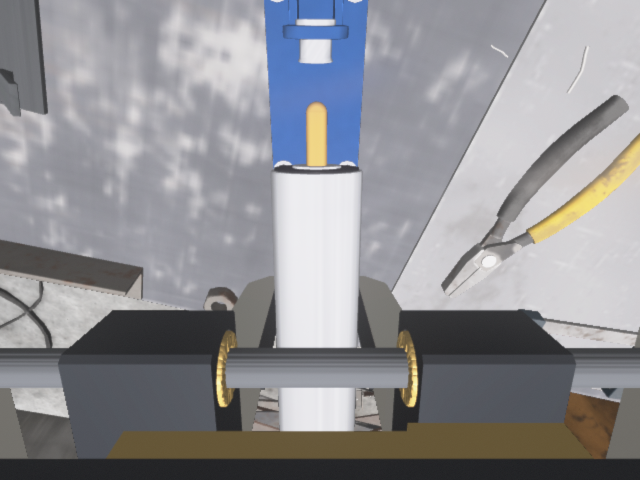

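The wrist view shows the pin (317,103–165) almost in line with the small cup (300–331, mouth at row 63). I work out both offsets in the tool frame.

```bash
cat > m3.py <<'E'
from h import *
import sys
np.set_printoptions(precision=4,suppress=True)
f=np.load("pics/%s.npz"%sys.argv[1]); im,d=f["im"],f["d"]; C=(f["K"],f["R"],f["c"]); W=pts(d,C)
st=bot.read_state(); R=cv2.Rodrigues(np.array(st["tool_rot"]))[0]; p=np.array(st["tool_pos"])
cen=p-R[:,2]*bot.grip_depth; tip=cen+R[:,0]*.085
q=C[1].T@(tip-C[2]); q=C[0]@q; print("nominal tip",tip,"px",q[:2]/q[2])
hsv=cv2.cvtColor(im,cv2.COLOR_RGB2HSV)
br=(hsv[...,0]>12)&(hsv[...,0]<30)&(hsv[...,1]>100); br[:80]=0;br[170:]=0;br[:,:290]=0;br[:,345:]=0
v,u=np.nonzero(br); print("pin px rows",v.min(),v.max())
for k in (6,20,40):
    s=u[v==v.min()+k]; print(" ",v.min()+k,s.min(),s.max(),(s.min()+s.max())/2)
# cup
m=(hsv[...,1]<40)&(hsv[...,2]>120); m[:40]=0;m[66:]=0;m[:,:290]=0;m[:,345:]=0
for r in range(41,66,3):
    s=np.nonzero(m[r])[0]
    if len(s): c=(s.min()+s.max())/2; print(r,s.min(),s.max(),"axis@z.07",ray(C,c,r,.07),"depth",W[r,int(c)])
E
python3 m3.py w3.png
```

```text
nominal tip [0.501  0.0519 0.1575] px [316.2006 103.0928]
pin px rows 104 165
  110 308 325 316.5
  124 307 325 316.0
  144 307 325 316.0
41 300 330 axis@z.07 [0.4853 0.0465 0.07  ] depth [0.4849 0.0465 0.0782]
44 300 330 axis@z.07 [0.4867 0.047  0.07  ] depth [0.4863 0.0469 0.0787]
47 300 330 axis@z.07 [0.4881 0.0474 0.07  ] depth [0.4878 0.0473 0.0769]
50 300 330 axis@z.07 [0.4896 0.0478 0.07  ] depth [0.4891 0.0477 0.0777]
53 300 330 axis@z.07 [0.491  0.0482 0.07  ] depth [0.4905 0.0481 0.0781]
56 300 330 axis@z.07 [0.4925 0.0486 0.07  ] depth [0.4918 0.0485 0.0785]
59 299 331 axis@z.07 [0.4939 0.0491 0.07  ] depth [0.4933 0.0489 0.0773]
62 301 330 axis@z.07 [0.4953 0.0498 0.07  ] depth [0.4946 0.0493 0.0791]
```

```bash
python3 - <<'E'
import cv2
im=cv2.imread("pics/s3.png"); cv2.imwrite("pics/s3c.png",cv2.resize(im[180:320,270:450],(720,560),interpolation=cv2.INTER_CUBIC))
E
```

```text
(no output)
```

View pics/s3c.png

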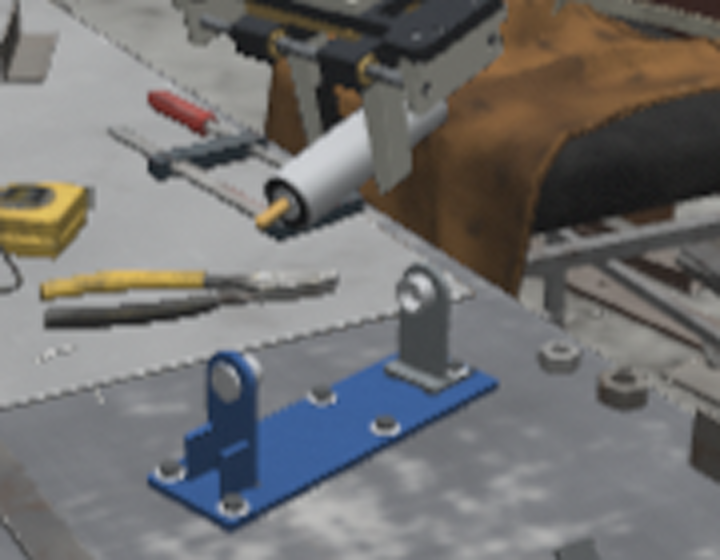

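```bash
python3 -m handwheel '[[0.25,-0.06,0.9,0,0,0,2.5],[0.38,0,1.43,0,0,0,2.5],[0.38,0,1.43,0,0,0,2.5],[0.38,0,1.43,0,0,0,2.5],[0.38,0,1.43,0,0,0,2.5],[0.26,0,1,0,0,0,2.5],[0.15,0,0.56,0,0,0,2.5],[0.1,0,0.4,0,0,0,2.5],[0,0,0,0,0,0,2.5],[0,0,0,0,0,0,2.5]]' 60
python3 - <<'E'
from h import *
np.set_printoptions(precision=4,suppress=True)
im,d,C=snap("wrist","w4.png"); snap("scene","s4.png")
st=bot.read_state();R=cv2.Rodrigues(np.array(st["tool_rot"]))[0]; p=np.array(st["tool_pos"])
print(st["ft_force"],st["torque"],p-R[:,2]*bot.grip_depth+R[:,0]*.085)
a=cv2.resize(im[0:240,200:440],(400,400)); s=cv2.imread("pics/s4.png")[...,::-1]; b=cv2.resize(s[230:310,300:400],(400,320),interpolation=cv2.INTER_CUBIC)
o=np.zeros((400,800,3),np.uint8); o[:,:400]=a; o[:320,400:]=b; cv2.imwrite("pics/c4.png",o[...,::-1])
E
```

```text
time_s: 7.8
tool_pos: [0.5846, 0.076, 0.0727]
tool_rot: [-0.411, 2.852, 0.054]
ft_force: [-0.2, 0.1, -4.0]
grip_width: 0.374
grasp_force: 60.0
[-1.1235 -0.5196 -4.3297] [-0.0673  0.2457 -0.06  ] [0.5013 0.0514 0.0691]
```

View pics/c4.png

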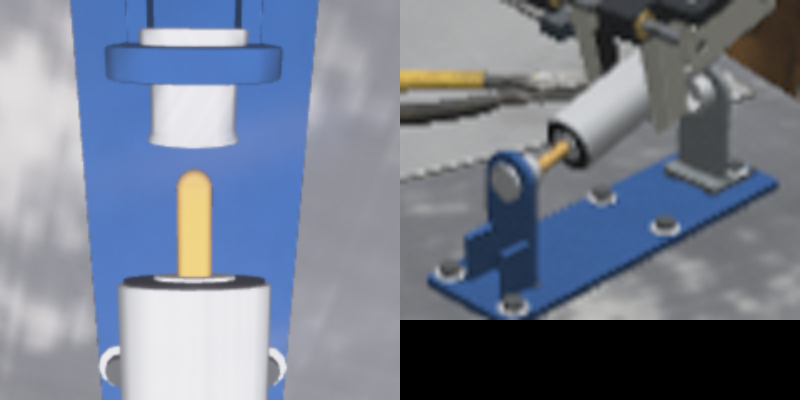

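The crop shows the pin (x≈194) in line with the small cup (x≈194), with its tip just short of the mouth. I nose it in along the cup axis.

```bash
cat > s.py <<'E'
from h import *
st=bot.read_state();R=cv2.Rodrigues(np.array(st["tool_rot"]))[0]; p=np.array(st["tool_pos"])
u=np.array([-.9593,-.2823,0]); F=np.array([.4890,.0480,.070]); n=np.array([-.2823,.9593,0])
c=p-R[:,2]*bot.grip_depth; t=c+R[:,0]*.085-F; s=c-R[:,0]*.072-F; f=np.array(st["ft_force"])
print("t%.2f free tip u%.2f n%.2f z%.2f | stub u%.2f n%.2f z%.2f mm | F u%.1f n%.1f z%.1f | pitch %.2f yaw %.2f"%(st["time_s"],*(1e3*np.array([t@u,t@n,t[2],s@u,s@n,s[2]])),f@u,f@n,f[2],np.degrees(np.arcsin(-R[2,0])),np.degrees(np.arctan2(-R[1,0],-R[0,0]))),"M",np.round(st["torque"],2))
E
python3 s.py
python3 -m handwheel '[[0.0966,0,-0.0257,0,0,0,2.5],[0.0966,0,-0.0257,0,0,0,2.5],[0.0966,0,-0.0257,0,0,0,2.5],[0.0966,0,-0.0257,0,0,0,2.5],[0.0966,0,-0.0257,0,0,0,2.5],[0.0966,0,-0.0257,0,0,0,2.5],[0,0,0,0,0,0,2.5],[0,0,0,0,0,0,2.5]]' 60; python3 s.py
python3 -m handwheel '[[0.0966,0,-0.0257,0,0,0,2.5],[0.0966,0,-0.0257,0,0,0,2.5],[0,0,0,0,0,0,2.5],[0,0,0,0,0,0,2.5]]' 60; python3 s.py
```

```text
t7.90 free tip u-12.74 n-0.19 z-0.85 | stub u-164.35 n-0.19 z39.93 mm | F u1.2 n-0.2 z-4.3 | pitch 15.06 yaw 16.40 M [-0.07  0.25 -0.06]
time_s: 8.57
tool_pos: [0.5786, 0.0742, 0.0723]
tool_rot: [-0.411, 2.852, 0.054]
ft_force: [-0.2, 0.3, -4.1]
grip_width: 0.374
grasp_force: 60.0
t8.57 free tip u-6.35 n-0.14 z-1.55 | stub u-157.99 n-0.16 z39.10 mm | F u0.1 n0.4 z-4.1 | pitch 15.00 yaw 16.39 M [-0.05  0.32  0.02]
time_s: 8.9
tool_pos: [0.5766, 0.0736, 0.0723]
tool_rot: [-0.411, 2.852, 0.054]
ft_force: [-0.6, 0.0, -3.4]
grip_width: 0.376
grasp_force: 60.0
t8.90 free tip u-4.34 n-0.15 z-1.56 | stub u-155.98 n-0.16 z39.08 mm | F u0.5 n0.2 z-3.4 | pitch 15.00 yaw 16.39 M [-0.04  0.24 -0.03]
```

```bash

python3 -m handwheel '[[0.0966,0,-0.0257,0,0,0,2.5],[0.0966,0,-0.0257,0,0,0,2.5],[0,0,0,0,0,0,2.5],[0,0,0,0,0,0,2.5]]' 60 >/dev/null; python3 s.py
python3 -m handwheel '[[0.0966,0,-0.0257,0,0,0,2.5],[0.0966,0,-0.0257,0,0,0,2.5],[0,0,0,0,0,0,2.5],[0,0,0,0,0,0,2.5]]' 60 >/dev/null; python3 s.py
python3 -m handwheel '[[0.0966,0,-0.0257,0,0,0,2.5],[0.0966,0,-0.0257,0,0,0,2.5],[0,0,0,0,0,0,2.5],[0,0,0,0,0,0,2.5]]' 60 >/dev/null; python3 s.py
```

```text
t9.23 free tip u-2.32 n-0.12 z-1.58 | stub u-153.96 n-0.13 z39.05 mm | F u0.3 n-0.3 z-4.3 | pitch 15.00 yaw 16.39 M [-0.08  0.32  0.01]
t9.57 free tip u-0.33 n-0.14 z-1.58 | stub u-151.97 n-0.16 z39.05 mm | F u-1.5 n0.6 z-3.6 | pitch 15.00 yaw 16.39 M [-0.04  0.27  0.05]
t9.90 free tip u1.50 n-0.15 z-1.46 | stub u-150.13 n-0.17 z39.24 mm | F u-1.7 n0.0 z-3.6 | pitch 15.03 yaw 16.39 M [0.09 0.06 0.  ]
```

```bash

python3 -m handwheel '[[0.1,0,0,0,0,0,2.5],[0.1,0,0,0,0,0,2.5],[0,0,0,0,0,0,2.5],[0,0,0,0,0,0,2.5]]' 60 >/dev/null; python3 s.py
python3 -m handwheel '[[0.1,0,0,0,0,0,2.5],[0.1,0,0,0,0,0,2.5],[0,0,0,0,0,0,2.5],[0,0,0,0,0,0,2.5]]' 60 >/dev/null; python3 s.py
python3 -m handwheel '[[0.1,0,0,0,0,0,2.5],[0.1,0,0,0,0,0,2.5],[0,0,0,0,0,0,2.5],[0,0,0,0,0,0,2.5]]' 60 >/dev/null; python3 s.py
```

```text
t10.23 free tip u3.46 n-0.16 z-2.02 | stub u-148.17 n-0.17 z38.68 mm | F u-3.3 n0.2 z-3.6 | pitch 15.02 yaw 16.39 M [ 0.1  -0.19 -0.01]
t10.57 free tip u5.41 n-0.15 z-2.53 | stub u-146.22 n-0.16 z38.15 mm | F u-5.4 n-0.2 z-2.2 | pitch 15.02 yaw 16.39 M [ 0.17 -0.5  -0.02]
t10.90 free tip u7.20 n-0.13 z-2.99 | stub u-144.42 n-0.14 z37.74 mm | F u-4.9 n0.3 z-3.1 | pitch 15.04 yaw 16.39 M [ 0.25 -0.67  0.04]
```

```bash

python3 -m handwheel '[[0.027,0,0.106,0,0.83,0,2.5],[0.027,0,0.106,0,0.83,0,2.5],[0.027,0,0.106,0,0.83,0,2.5],[0,0,0,0,0,0,2.5],[0,0,0,0,0,0,2.5]]' 60 >/dev/null; python3 s.py
python3 -m handwheel '[[0.1,0,0,0,0,0,2.5],[0.1,0,0,0,0,0,2.5],[0,0,0,0,0,0,2.5],[0,0,0,0,0,0,2.5]]' 60 >/dev/null; python3 s.py
python3 -m handwheel '[[0.1,0,0,0,0,0,2.5],[0.1,0,0,0,0,0,2.5],[0,0,0,0,0,0,2.5],[0,0,0,0,0,0,2.5]]' 60 >/dev/null; python3 s.py
```

```text
t11.32 free tip u7.15 n-0.14 z-2.57 | stub u-146.11 n-0.14 z31.49 mm | F u-6.9 n0.1 z-3.0 | pitch 12.53 yaw 16.40 M [ 0.25 -0.79  0.03]
t11.65 free tip u9.07 n-0.15 z-2.86 | stub u-144.16 n-0.16 z31.30 mm | F u-6.6 n-0.1 z-3.5 | pitch 12.57 yaw 16.39 M [ 0.32 -0.96 -0.04]
t11.98 free tip u10.83 n-0.16 z-3.18 | stub u-142.38 n-0.17 z31.07 mm | F u-8.2 n-0.3 z-3.2 | pitch 12.60 yaw 16.39 M [ 0.44 -1.12  0.  ]
```

```bash
cat > s2.py <<'E'
from h import *
import sys
fs=[]
for i in range(6):
    snap("wrist",sys.argv[1] if i==0 else None); fs.append(bot.read_state()["ft_force"])
f=np.mean(fs,0); print("F u%.2f n%.2f z%.2f"%(f@[-.9593,-.2823,0],f@[-.2823,.9593,0],f[2]))
E
python3 -m handwheel '[[0.1,0,0,0,0,0,2.5],[0,0,0,0,0,0,2.5],[0,0,0,0,0,0,2.5]]' 60 >/dev/null; python3 s2.py w5.png; python3 s.py
python3 - <<'E'
import cv2,numpy as np
from h import *
a=np.load("pics/w4.png.npz")["im"];b=np.load("pics/w5.png.npz")["im"]
ga,gb=[cv2.cvtColor(x,cv2.COLOR_RGB2GRAY) for x in(a,b)]
t=ga[150:185,268:368]; r=cv2.matchTemplate(gb[135:200,258:378],t,cv2.TM_CCOEFF_NORMED); print(cv2.minMaxLoc(r)) # expect loc (10,15)
o=np.hstack([cv2.resize(x[0:240,200:440],(400,400),interpolation=cv2.INTER_CUBIC) for x in (a,b)]); cv2.imwrite("pics/c5.png",o[...,::-1])
E
```

```text
F u-9.05 n0.53 z-2.43
t12.53 free tip u11.68 n-0.16 z-3.30 | stub u-141.52 n-0.18 z30.98 mm | F u-9.9 n0.9 z-2.5 | pitch 12.61 yaw 16.39 M [ 0.47 -1.2   0.01]
(-0.015261965803802013, 0.9109992980957031, (20, 3), (10, 15))
```

View pics/c5.png

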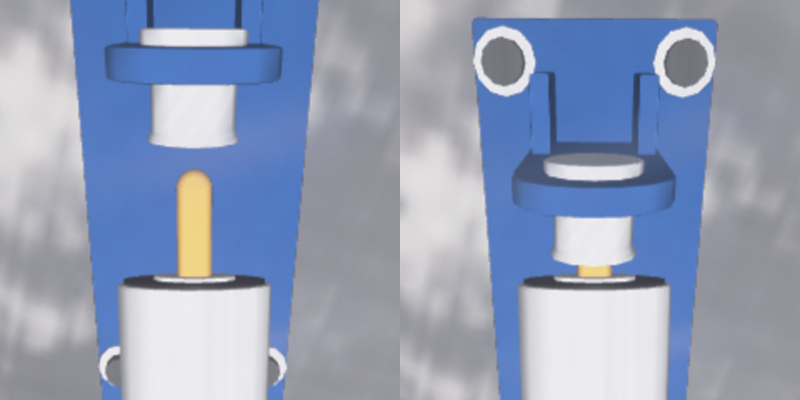

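The picture on the right shows the pin tip inside the small cup, with little brass still showing. The tube's image position hasn't changed, so it hasn't slipped in the grip. I keep pressing in small steps.

```bash

python3 -m handwheel '[[0.05,0,0,0,0,0,2.5],[0.03,0,0,0,0,0,2.5],[0,0,0,0,0,0,2.5],[0,0,0,0,0,0,2.5]]' 60 >/dev/null; python3 s2.py w6.png; python3 s.py
python3 -m handwheel '[[0.05,0,0,0,0,0,2.5],[0,0,0,0,0,0,2.5],[0,0,0,0,0,0,2.5]]' 60 >/dev/null; python3 s2.py w6.png; python3 s.py
python3 -m handwheel '[[0.05,0,0,0,0,0,2.5],[0,0,0,0,0,0,2.5],[0,0,0,0,0,0,2.5]]' 60 >/dev/null; python3 s2.py w6.png; python3 s.py
```

```text
F u-9.49 n0.51 z-2.54
t13.17 free tip u12.40 n-0.18 z-3.45 | stub u-140.80 n-0.19 z30.85 mm | F u-9.3 n0.4 z-2.9 | pitch 12.62 yaw 16.39 M [ 0.48 -1.28 -0.02]
F u-9.50 n0.19 z-2.32
t13.72 free tip u12.84 n-0.15 z-3.55 | stub u-140.36 n-0.16 z30.78 mm | F u-9.4 n0.9 z-1.8 | pitch 12.63 yaw 16.39 M [ 0.5  -1.36 -0.02]
F u-9.94 n0.25 z-1.90
t14.27 free tip u13.29 n-0.16 z-3.61 | stub u-139.91 n-0.17 z30.74 mm | F u-9.7 n1.0 z-1.7 | pitch 12.64 yaw 16.40 M [ 0.47 -1.36 -0.02]
```

```bash

python3 -m handwheel '[[0.05,0,0,0,0,0,2.5],[0,0,0,0,0,0,2.5],[0,0,0,0,0,0,2.5]]' 60 >/dev/null; python3 s2.py w6.png; python3 s.py
python3 -m handwheel '[[0.03,0,0,0,0,0,2.5],[0,0,0,0,0,0,2.5],[0,0,0,0,0,0,2.5]]' 60 >/dev/null; python3 s2.py w6.png; python3 s.py
```

```text
F u-10.08 n0.08 z-2.20
t14.82 free tip u13.73 n-0.20 z-3.70 | stub u-139.46 n-0.21 z30.67 mm | F u-10.4 n0.8 z-2.2 | pitch 12.64 yaw 16.39 M [ 0.53 -1.46  0.06]
F u-10.32 n0.43 z-2.46
t15.37 free tip u13.99 n-0.19 z-3.74 | stub u-139.19 n-0.21 z30.65 mm | F u-9.7 n0.5 z-3.5 | pitch 12.65 yaw 16.39 M [ 0.51 -1.44 -0.01]
```

```bash

python3 -m handwheel '[[0.04,0,0,0,0,0,2.5],[0,0,0,0,0,0,2.5],[0,0,0,0,0,0,2.5]]' 60 >/dev/null; python3 s2.py w6.png; python3 s.py
python3 -m handwheel '[[0.04,0,0,0,0,0,2.5],[0,0,0,0,0,0,2.5],[0,0,0,0,0,0,2.5]]' 60 >/dev/null; python3 s2.py w6.png; python3 s.py
```

```text
F u-10.63 n0.75 z-2.44
t15.92 free tip u14.34 n-0.18 z-3.82 | stub u-138.84 n-0.20 z30.57 mm | F u-9.8 n1.8 z-1.7 | pitch 12.65 yaw 16.39 M [ 0.52 -1.53 -0.01]
F u-11.10 n0.30 z-2.01
t16.47 free tip u14.70 n-0.19 z-3.88 | stub u-138.48 n-0.20 z30.52 mm | F u-11.6 n-0.6 z-2.6 | pitch 12.66 yaw 16.39 M [ 0.51 -1.54  0.  ]
```

```bash

python3 -m handwheel '[[0.025,0,0,0,0,0,2.5],[0.033,0,0.117,0,1,0,2.5],[0.033,0,0.117,0,1,0,2.5],[0.033,0,0.117,0,1,0,2.5],[0.033,0,0.117,0,1,0,2.5],[0,0,0,0,0,0,2.5],[0,0,0,0,0,0,2.5]]' 60 >/dev/null; python3 s2.py w7.png; python3 s.py
python3 -m handwheel '[[0.033,0,0.117,0,1,0,2.5],[0.033,0,0.117,0,1,0,2.5],[0,0,0,0,0,0,2.5],[0,0,0,0,0,0,2.5]]' 60 >/dev/null; python3 s2.py w7.png; python3 s.py
```

```text
F u-11.48 n0.05 z-2.63
t17.35 free tip u15.07 n-0.20 z-2.79 | stub u-140.13 n-0.22 z20.87 mm | F u-11.8 n0.1 z-2.2 | pitch 8.67 yaw 16.39 M [ 0.55 -1.71  0.02]
F u-11.57 n-0.21 z-2.99
t17.98 free tip u15.14 n-0.21 z-2.24 | stub u-140.79 n-0.23 z15.99 mm | F u-11.9 n-1.2 z-3.5 | pitch 6.67 yaw 16.39 M [ 0.55 -1.82  0.02]
```

```bash

python3 -m handwheel '[[0.016,0,0.058,0,0.5,0,2.5],[0.016,0,0.058,0,0.5,0,2.5],[0,0,0,0,0,0,2.5],[0,0,0,0,0,0,2.5]]' 60 >/dev/null; python3 s2.py w7.png; python3 s.py
python3 -m handwheel '[[0.016,0,0.058,0,0.5,0,2.5],[0.016,0,0.058,0,0.5,0,2.5],[0,0,0,0,0,0,2.5],[0,0,0,0,0,0,2.5]]' 60 >/dev/null; python3 s2.py w7.png; python3 s.py
python3 -m handwheel '[[0.016,0,0.058,0,0.5,0,2.5],[0.016,0,0.058,0,0.5,0,2.5],[0,0,0,0,0,0,2.5],[0,0,0,0,0,0,2.5]]' 60 >/dev/null; python3 s2.py w7.png; python3 s.py
```

```text
F u-11.41 n-0.34 z-3.33
t18.62 free tip u15.18 n-0.25 z-1.97 | stub u-141.05 n-0.25 z13.53 mm | F u-11.4 n-0.1 z-3.4 | pitch 5.66 yaw 16.40 M [ 0.52 -1.79  0.03]
F u-11.67 n-0.53 z-3.38
t19.25 free tip u15.22 n-0.23 z-1.69 | stub u-141.25 n-0.24 z11.07 mm | F u-11.7 n-0.6 z-3.7 | pitch 4.66 yaw 16.40 M [ 0.5  -1.77  0.  ]
F u-11.26 n-0.60 z-3.89
t19.88 free tip u15.23 n-0.22 z-1.36 | stub u-141.44 n-0.22 z8.66 mm | F u-11.1 n-0.8 z-3.6 | pitch 3.66 yaw 16.40 M [ 0.53 -1.89 -0.01]
```

```bash

python3 -m handwheel '[[0.016,0,0.058,0,0.5,0,2.5],[0.016,0,0.058,0,0.5,0,2.5],[0.016,0,0.058,0,0.5,0,2.5],[0,0,0,0,0,0,2.5],[0,0,0,0,0,0,2.5]]' 60 >/dev/null; python3 s2.py w7.png; python3 s.py
python3 -m handwheel '[[0.016,0,0.058,0,0.5,0,2.5],[0.016,0,0.058,0,0.5,0,2.5],[0,0,0,0,0,0,2.5],[0,0,0,0,0,0,2.5]]' 60 >/dev/null; python3 s2.py w7.png; python3 s.py
python3 -m handwheel '[[0.016,0,0.058,0,0.5,0,2.5],[0.016,0,0.058,0,0.5,0,2.5],[0,0,0,0,0,0,2.5],[0,0,0,0,0,0,2.5]]' 60 >/dev/null; python3 s2.py w7.png; python3 s.py
```

```text
F u-11.63 n-0.30 z-4.10
t20.60 free tip u15.23 n-0.24 z-0.94 | stub u-141.66 n-0.25 z4.98 mm | F u-11.6 n-0.7 z-3.7 | pitch 2.16 yaw 16.39 M [ 0.53 -1.85  0.  ]
F u-10.99 n-0.89 z-4.27
t21.23 free tip u15.22 n-0.23 z-0.67 | stub u-141.75 n-0.24 z2.51 mm | F u-11.1 n-0.7 z-3.9 | pitch 1.16 yaw 16.39 M [ 0.5  -1.9   0.09]
F u-11.70 n-0.45 z-4.26
t21.87 free tip u15.20 n-0.24 z-0.33 | stub u-141.79 n-0.25 z0.12 mm | F u-11.4 n0.3 z-4.1 | pitch 0.16 yaw 16.39 M [ 0.53 -1.92  0.04]
```

```bash

python3 -m handwheel '[[-0.05,0,0,0,0.16,0,2.5],[-0.05,0,0,0,0,0,2.5],[-0.05,0,0,0,0,0,2.5],[0,0,0,0,0,0,2.5],[0,0,0,0,0,0,2.5]]' 60 >/dev/null; python3 s2.py w8.png; python3 s.py
python3 -m handwheel '[[-0.05,0,0,0,0,0,2.5],[-0.05,0,0,0,0,0,2.5],[0,0,0,0,0,0,2.5],[0,0,0,0,0,0,2.5]]' 60 >/dev/null; python3 s2.py w8.png; python3 s.py
python3 -m handwheel '[[-0.05,0,0,0,0,0,2.5],[-0.05,0,0,0,0,0,2.5],[0,0,0,0,0,0,2.5],[0,0,0,0,0,0,2.5]]' 60 >/dev/null; python3 s2.py w8.png; python3 s.py
```

```text
F u-10.36 n-0.71 z-4.31
t22.58 free tip u13.81 n-0.23 z-0.20 | stub u-143.19 n-0.24 z-0.25 mm | F u-10.0 n-1.5 z-4.8 | pitch -0.02 yaw 16.40 M [ 0.54 -1.74  0.01]
F u-9.77 n-0.57 z-4.21
t23.22 free tip u12.87 n-0.22 z-0.20 | stub u-144.13 n-0.23 z-0.28 mm | F u-9.5 n-0.3 z-4.0 | pitch -0.03 yaw 16.40 M [ 0.43 -1.65  0.  ]
F u-9.16 n-0.71 z-4.74
t23.85 free tip u11.97 n-0.25 z-0.28 | stub u-145.02 n-0.27 z-0.41 mm | F u-9.1 n-0.8 z-4.0 | pitch -0.05 yaw 16.39 M [ 0.35 -1.58 -0.06]
```

```bash

for i in 1; do python3 -m handwheel '[[-0.05,0,0,0,0,0,2.5],[-0.05,0,0,0,0,0,2.5],[0,0,0,0,0,0,2.5],[0,0,0,0,0,0,2.5]]' 60 >/dev/null; python3 s2.py w8.png; python3 s.py; done
python3 -m handwheel '[[-0.05,0,0,0,0,0,2.5],[-0.05,0,0,0,0,0,2.5],[0,0,0,0,0,0,2.5],[0,0,0,0,0,0,2.5]]' 60 >/dev/null; python3 s2.py w8.png; python3 s.py
python3 -m handwheel '[[-0.05,0,0,0,0,0,2.5],[-0.05,0,0,0,0,0,2.5],[0,0,0,0,0,0,2.5],[0,0,0,0,0,0,2.5]]' 60 >/dev/null; python3 s2.py w8.png; python3 s.py; python3 - <<'E'
from h import *
snap("scene","s8.png"); im=cv2.imread("pics/s8.png"); cv2.imwrite("pics/s8c.png",cv2.resize(im[220:310,300:420],(800,600),interpolation=cv2.INTER_CUBIC))
E
```

```text
F u-8.71 n-1.24 z-4.49
t24.48 free tip u11.09 n-0.27 z-0.32 | stub u-145.91 n-0.30 z-0.49 mm | F u-9.3 n-1.3 z-4.4 | pitch -0.06 yaw 16.39 M [ 0.24 -1.48 -0.08]
F u-7.89 n-1.38 z-4.64
t25.12 free tip u10.16 n-0.30 z-0.34 | stub u-146.83 n-0.33 z-0.55 mm | F u-8.1 n-1.4 z-4.8 | pitch -0.08 yaw 16.39 M [ 0.19 -1.38 -0.08]
F u-7.15 n-1.51 z-4.16
t25.75 free tip u9.26 n-0.33 z-0.37 | stub u-147.73 n-0.37 z-0.62 mm | F u-7.3 n-1.5 z-4.6 | pitch -0.09 yaw 16.38 M [ 0.11 -1.27 -0.04]
```

View pics/s8c.png

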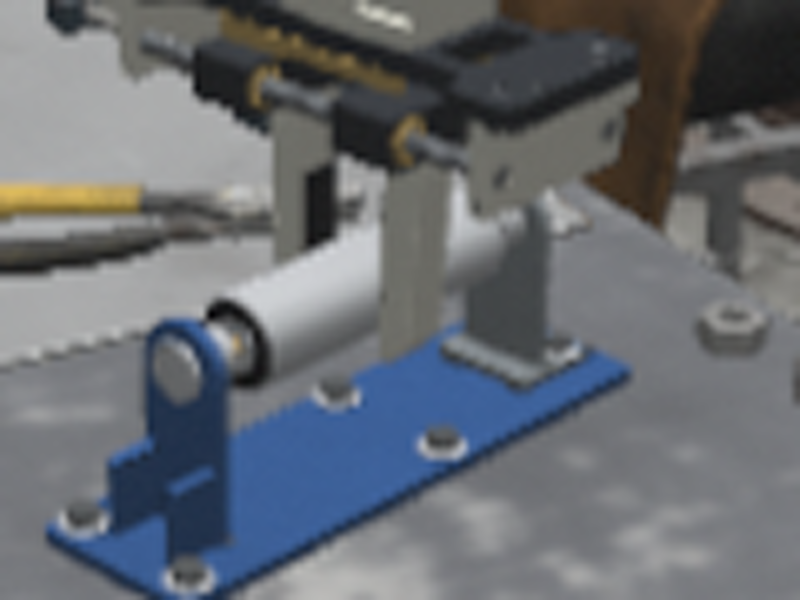

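The scene crop shows the roller level between the two cheeks, with the pin in the small cup and the stub going into the large cup. A small side force of about −1.5 N has built up, so I shift slightly sideways to relieve it and keep easing out.

```bash

python3 -m handwheel '[[-0.05,-0.03,0,0,0,0,2.5],[-0.05,0,0,0,0,0,2.5],[0,0,0,0,0,0,2.5],[0,0,0,0,0,0,2.5]]' 60 >/dev/null; python3 s2.py w8.png; python3 s.py
python3 -m handwheel '[[-0.05,0,0,0,0,0,2.5],[-0.05,0,0,0,0,0,2.5],[0,0,0,0,0,0,2.5],[0,0,0,0,0,0,2.5]]' 60 >/dev/null; python3 s2.py w8.png; python3 s.py
python3 -m handwheel '[[-0.05,0,0,0,0,0,2.5],[0,0,0,0,0,0,2.5],[0,0,0,0,0,0,2.5]]' 60 >/dev/null; python3 s2.py w8.png; python3 s.py
python3 -m handwheel '[[-0.05,0,0,0,0,0,2.5],[0,0,0,0,0,0,2.5],[0,0,0,0,0,0,2.5]]' 60 >/dev/null; python3 s2.py w8.png; python3 s.py
```

```text
F u-6.98 n-0.40 z-4.59
t26.43 free tip u8.31 n-0.43 z-0.40 | stub u-148.68 n-0.45 z-0.67 mm | F u-6.6 n-0.7 z-4.0 | pitch -0.10 yaw 16.39 M [ 0.32 -1.14 -0.  ]
F u-5.95 n0.01 z-4.16
t27.07 free tip u7.38 n-0.44 z-0.40 | stub u-149.62 n-0.46 z-0.70 mm | F u-6.6 n-0.5 z-3.9 | pitch -0.11 yaw 16.39 M [ 0.32 -0.98 -0.07]
F u-5.86 n-0.51 z-3.79
t27.62 free tip u6.95 n-0.45 z-0.43 | stub u-150.05 n-0.48 z-0.76 mm | F u-5.3 n-0.7 z-4.0 | pitch -0.12 yaw 16.39 M [ 0.29 -0.9  -0.07]
F u-5.69 n-0.28 z-3.91
t28.17 free tip u6.49 n-0.45 z-0.39 | stub u-150.51 n-0.47 z-0.74 mm | F u-5.5 n-0.1 z-4.2 | pitch -0.13 yaw 16.39 M [ 0.29 -0.93 -0.04]
```

```bash

python3 -m handwheel '[[-0.05,0,0,0,0,0,2.5],[0,0,0,0,0,0,2.5],[0,0,0,0,0,0,2.5]]' 60 >/dev/null; python3 s2.py w8.png; python3 s.py
python3 -m handwheel '[[-0.05,0,0,0,0,0,2.5],[0,0,0,0,0,0,2.5],[0,0,0,0,0,0,2.5]]' 60 >/dev/null; python3 s2.py w8.png; python3 s.py
python3 -m handwheel '[[-0.05,0,0,0,0,0,2.5],[0,0,0,0,0,0,2.5],[0,0,0,0,0,0,2.5]]' 60 >/dev/null; python3 s2.py w8.png; python3 s.py
python3 -m handwheel '[[-0.05,0,0,0,0,0,2.5],[0,0,0,0,0,0,2.5],[0,0,0,0,0,0,2.5]]' 60 >/dev/null; python3 s2.py w8.png; python3 s.py
```

```text
F u-3.73 n-0.60 z-3.15
t28.72 free tip u6.20 n-0.44 z-0.38 | stub u-150.80 n-0.45 z-0.79 mm | F u-4.0 n-0.4 z-2.3 | pitch -0.15 yaw 16.40 M [ 0.13 -0.67 -0.14]
F u5.47 n-0.97 z0.75
t29.27 free tip u6.08 n-0.46 z-0.37 | stub u-150.91 n-0.48 z-0.93 mm | F u5.5 n-1.4 z1.2 | pitch -0.21 yaw 16.39 M [-0.42  0.77 -0.12]
F u10.03 n-0.90 z3.42
t29.82 free tip u5.99 n-0.44 z-0.31 | stub u-151.00 n-0.46 z-1.06 mm | F u10.1 n-0.9 z3.7 | pitch -0.27 yaw 16.39 M [-0.54  1.53 -0.15]
F u15.16 n-0.81 z6.34
t30.37 free tip u5.93 n-0.45 z-0.25 | stub u-151.07 n-0.47 z-1.17 mm | F u15.2 n-1.2 z5.9 | pitch -0.34 yaw 16.39 M [-0.75  2.29 -0.07]
```

The stub stopped hard at the expected point, 9.1 mm out, with about 5 mm of squeeze left in the spring, so it is on the cup floor. I take the extra pull off before letting go.

```bash

python3 -m handwheel '[[0.06,0,0,0,0,0,2.5],[0.05,0,0,0,0,0,2.5],[0,0,0,0,0,0,2.5],[0,0,0,0,0,0,2.5]]' 60 >/dev/null; python3 s2.py w9.png; python3 s.py
python3 -m handwheel '[[0,0,0,0,0,0,2.5],[0,0,0,0,0,0,2.5],[0,0,0,0,0,0,2.5]]' 20; python3 s.py; python3 -m handwheel '[[0,0,0,0,0,0,2.5],[0,0,0,0,0,0,2.5],[0,0,0,0,0,0,2.5]]' 5; python3 s.py
```

```text
F u5.84 n-1.12 z0.78
t31.00 free tip u6.08 n-0.43 z-0.37 | stub u-150.92 n-0.44 z-0.91 mm | F u6.1 n-0.1 z1.5 | pitch -0.20 yaw 16.40 M [-0.42  0.86 -0.17]
time_s: 31.25
tool_pos: [0.5649, 0.0698, 0.0505]
tool_rot: [0.448, -3.106, 0.001]
ft_force: [-3.9, -2.9, 0.1]
grip_width: 0.384
grasp_force: 20.0
t31.25 free tip u5.99 n-0.47 z-0.42 | stub u-151.01 n-0.45 z-0.92 mm | F u4.6 n-1.6 z0.1 | pitch -0.18 yaw 16.40 M [-0.35  0.72  0.1 ]
time_s: 31.5
tool_pos: [0.565, 0.0699, 0.0505]
tool_rot: [0.448, -3.107, 0.001]
ft_force: [-3.2, -2.9, -1.8]
grip_width: 0.387
grasp_force: 5.0
t31.50 free tip u5.84 n-0.45 z-0.43 | stub u-151.16 n-0.46 z-0.87 mm | F u3.9 n-1.8 z-1.8 | pitch -0.16 yaw 16.39 M [-0.41  0.53 -0.01]
```

```bash

python3 -m handwheel '[[0,0,0,0,0,0,4.0],[0,0,0,0,0,0,4.5],[0,0,0,0,0,0,5.5],[0,0,0,0,0,0,6.5],[0,0,0,0,0,0,6.5],[0,0,0,0,0,0,6.5],[0,0,0,0,0,0,6.5],[0,0,-0.5,0,0,0,6.5],[0,0,-2,0,0,0,6.5],[0,0,-3,0,0,0,6.5],[0,0,-3,0,0,0,6.5],[0,0,-3,0,0,0,6.5]]' 5; python3 -m handwheel '[[-1.5,0,-1,0,0,0,6.5],[-1.5,0,0,0,0,0,6.5],[0,0,0,0,0,0,6.5],[0,0,0,0,0,0,6.5]]'
python3 - <<'E'
from h import *
im,_,_=snap("wrist","w10.png"); s=snap("scene","s10.png")[0]
o=np.hstack([cv2.resize(im[:400,150:490],(400,470)),cv2.resize(s[220:310,310:400],(400,470),interpolation=cv2.INTER_CUBIC)]); cv2.imwrite("pics/c10.png",o[...,::-1])
E
```

```text
time_s: 32.5
tool_pos: [0.5651, 0.07, 0.1673]
tool_rot: [0.448, -3.107, 0.001]
ft_force: [-0.1, 0.8, -0.3]
grip_width: 0.7
grasp_force: 0.0
time_s: 32.83
tool_pos: [0.5941, 0.0785, 0.1753]
tool_rot: [0.448, -3.106, 0.001]
ft_force: [0.4, -0.7, 0.7]
grip_width: 0.698
grasp_force: 0.0
```

View pics/c10.png

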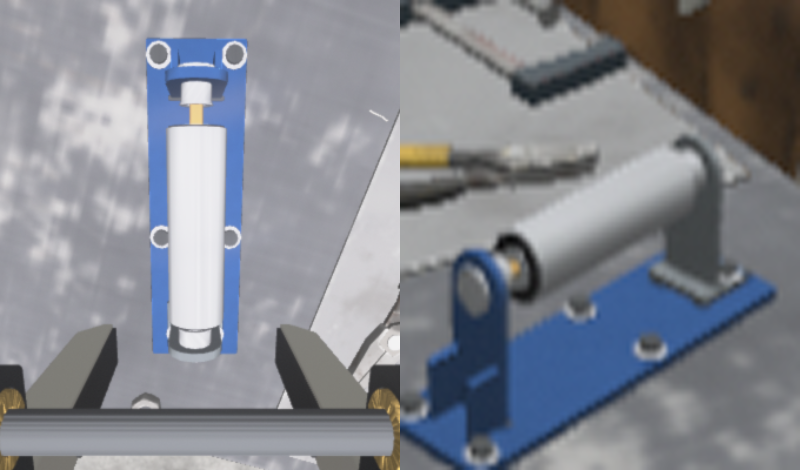

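The final picture shows the roller hanging level between the small cup (196,92) and the large cup (196,340), with the stub home and the gripper clear.

```bash
python3 -c "
from plant import bot
print(bot.job_done())"
```

```text
the job is handed in; nothing more can be done
None
```

The roller is back in its rest: the pin is in the small cup and the stub is fully home in the large cup. I let go and handed the job in at about 33 s; the judge's verdict was not shown.

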